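# Walk the heavy little grinder back against its stop

## Task

Move the bench grinder back to its place against the steel stop: it is too heavy to shove straight or to lift, so walk it there on its feet, gently pushing first one and then the other front corner of its tray (never with more than about 2.5 kg of push, which dents the tray, and never letting it swing more than about 20 degrees out of square with the stop). Finish by pressing the corners firmly home, so that the tray's back edge lies flush on both rubber pads between the stop's ears, then let go and leave the other things on the table alone.

Things in the scene. Friction and masses are not known exactly. Their poses are not given: they have to be found in the camera images.
- grinder: 5.2 kg bench grinder: white tray 130 (x) by 250 (y) mm, walls 8 to 36 mm above the table, on 4 rubber feet at x -22 and 28, y +-72 mm; motor and wheels on its rear part (top 121 mm; nothing above the tray within 45 mm of the front wall). Origin: on the table under the tray's centre; +x to its rear wall (towards the stop), +y to its left end. Does not coast. A push over 25 N or a fast bump dents it.
- front_left (a point): Front wall of the tray, (-65, 115, 22) mm on the grinder, 10 mm from its left end. Met slowly (under 10 mm/s) and pushed here, 12 to 18 N swings the left end ahead about a point near the right feet, 190 mm away: the push point sets off about 20 degrees outward of straight ahead and curves in; the right end comes back about a fifth as far. A straight shove at the middle takes 27 to 35 N.
- front_right (a point): The same at the right (-y) end: (-65, -115, 22) mm on the grinder. Pushing here swings the right end ahead.
- rear_left (a point): Point on the tray's rear wall, (65, 95, 22) mm on the grinder, that must come to rest on the left rubber pad.
- rear_right (a point): The same at the right: (65, -95, 22) mm on the grinder.
- stop: Fixed steel angle 326 mm long (y), 45 mm high, with 2 rubber pads 50 mm wide, 6 to 40 mm high, at y +-95 mm. Origin: table height, midway between the pads, in their front plane; +x into the stop, so the grinder is home when both rear points have x = 0 here. Ears at both ends reach 34 mm towards the grinder, inner faces at y +-157 mm. Rigid: force rises at once when the tray meets a pad.
- tissue_box: Cardboard box 115 x 115 x 125 mm, a bystander; origin under its centre.
- mug: White mug, 80 mm across, 95 mm high, handle at its +y, a bystander; origin under its centre.
- rough_stone: Lump of rough brown stone 90 x 70 x 50 mm, a bystander; origin under its centre.
- slab_tray: Empty grey plastic tray 160 x 120 x 35 mm, a bystander; origin under its centre.

How it is judged (in metres and radians):
On the way, in this order (a step that is already met when the one before it is completed fails the run):
1. the grinder has been walked up near the stop (both ends of its back edge within 40 mm of the pads) (x of each of rear_left, rear_right in the frame of stop above -0.04 m).
2. with the back edge flush on both pads (within 4 mm), the grinder is pressed against the stop with over 4 N (x of rear_left in the frame of stop between -0.004 and 0.004 m and x of rear_right in the frame of stop between -0.004 and 0.004 m and y of grinder in the frame of stop between -0.028 and 0.028 m and contact force between grinder and stop above 4 N), for 0.1 s.
At the end, for the whole second after the job is handed in: The grinder stands at rest flat on its feet, both points rear_left and rear_right within 4 mm of the pads' plane, its centre within 28 mm of the stop's middle along the stop (between the ears) (x of rear_left in the frame of stop between -0.004 and 0.004 m and x of rear_right in the frame of stop between -0.004 and 0.004 m and y of grinder in the frame of stop between -0.028 and 0.028 m and linear speed of grinder below 0.01 m/s and angle between grinder's own z axis and vertical below 0.03 rad and height (world z) of grinder below 0.004 m); the robot touches nothing.
It fails at once if the grinder is pushed with more than 25 N (the tray is dented) (contact force between grinder and the arm above 25 N or contact force between grinder and the fingers above 25 N).
It fails at once if the grinder is swung more than 0.4 rad (23 degrees) out of square with the stop (angle between the x axis of grinder and the x axis of stop, either way round above 0.4 rad).
It fails at once if the grinder is tipped or lifted off its feet (angle between grinder's own z axis and vertical above 0.08 rad or height (world z) of grinder above 0.008 m).
It fails at once if a bystander is moved by more than 15 mm (distance of any of tissue_box, mug, rough_stone, slab_tray from where it was at the start of the episode above 0.015 m).
It also fails if it takes over 72 s, if anything falls off the work surface, if the arm or the gripper's body presses on something with over 40 N, if the wrist force passes 120 N, or if a joint passes its speed limit or range.

## Robot

A 6-joint arm with a two-finger parallel gripper is mounted at the origin on the work surface. World frame = base frame: x ahead of the robot, y to its left, z up, the work surface at z = 0. Lengths are in m, angles in degrees, forces in N, time in s.
With the tool pointing down it reaches from about 0.25 to 0.725 m from the base axis. Payload 9.7 kg.
Tool frame: the origin (TCP) lies midway between the tips of the shut fingers; the grasp point (between the pads) lies 19 mm behind it; z points along the fingers, y is the line along which they close (so a half turn about z gives the same grasp; the last joint's range is limited). The gripper opens to 85 mm and grips with 20 to 120 N. Pads are 22 mm wide; open, the fingers measure 114 mm over their backs; the gripper's body (76 mm by 85 mm) begins 54 mm behind the grasp point. The pads swing forward as they close: fully open they stand 13 mm farther back than shut.
Start: joints at [71.047, 4.979, 10.078, 95.1, 0, 90], TCP at [0.179, 0.52, 0.231] pointing down, gripper open.
Joint ranges: [-179.16, 179.16], [-48.56, 103.87], [-65.8, 70.77], [-126.05, 130.52], [-82.76, 87.17], [-180, 180]. Speed limits (degrees/s): [127.2, 127.2, 147.25, 180, 180, 180].

## Interface

Orientations are given as [roll, pitch, yaw] about the fixed x, y, z axes, in that order (R = Rz(yaw) Ry(pitch) Rx(roll)).
In Python, from workcell import bot gives the robot as it stands. The module is installed in compiled form; this text tells all that it offers.
- The arm moves only by the tool send_rows, never from a script. Its argument "moves" is one flat list of numbers, 7 for each row, row after row: the shift along the world's x, y, z normalised to -1 to 1, where 1 is 0.025 m, then the turn, a rotation vector about the world's x, y, z normalised to -1 to 1, where 1 is 0.15 rad, then the closure, from -1 (fully open) to 1 (shut), so that 0 is half open. A call has 1 to 8 rows; each row shifts and turns the commanded pose from where the row before left it; what a row does not reach is not made up. A row lasts 1/8 s, in which the tool goes at most 62.5 mm and 10.7 degrees, less where a joint would pass 70% of its speed; a pose out of reach is approached as far as the arm can. A call with a number of a shift or a turn outside -1 to 1 is refused whole. A call with a gripper value outside its range is refused whole. The fingers move at their own pace and stop on an object; "squeeze" is the grip in N (left out, the last holds). Time passes only in rows, so rows that do not move let the fingers close. It gives the time, the measured TCP pose, the force, the opening and the grip force at its end, in the units of the state.
- bot.get_obs(): the state, without advancing time (a new reading comes with each control period).
- bot.camera(name): name is "side" or "top"; returns a dict with "color" (480x640x3 uint8, red, green, blue), "camera_matrix" (3x3 intrinsics, pixels), "R" (3x3) and "t" (3): a world point X has camera coordinates R X + t. Camera axes: x right, y down, z forward; pixel columns grow to the right and rows downward; lengths in m; the calibration is good to about 2 mm. A picture is of the moment at which its call begins. There is no depth.
- bot.job_done(): hands the job in; it is judged then, once.
Trained networks look in the newest picture that a camera, given by its name, has taken for a name from the list of things; names that differ only in an ending like _2 or _b are one class to them, and where a whole thing is asked for, a point or a joint stands for the part that bears it (a point fixed in the world has none). Each returns a list of dicts, best first, with "p" (0 to 1); they miss things now and then, are a little off and sometimes report something else, mostly with a low value. They report only what shows in the picture. A call takes as long as a camera call.
- bot.boxes_of(camera, query): "extent" ([left, top, right, bottom] in pixels, round what is visible of it).
- bot.trace(camera, query): "region" (480x640 bool, what is visible of it) and "extent" ([left, top, right, bottom] in pixels, round what is visible of it).
- bot.landmark_of(camera, query): "pixel" ([column, row] in pixels: a listed point, or the origin of a listed thing).
The state is a dict: "time": time; "q": joint angles; "qd": joint speeds; "joint_efforts": joint torques, N m; "ee_pos": TCP position; "tcp_rot": TCP orientation; "wrist_force": force on the tool from outside, world axes, zero at the start; "torque": the same for the moment, N m; "opening": finger opening in m; "grasp_force": force on a finger pad.
Only numpy, scipy, OpenCV 4.12 (cv2) and the standard library are available. Lean on these libraries where they do the work, as an engineer would, in place of code of your own. Each camera call takes 0.05 s, during which the arm holds its last target. There are 200 camera calls.

## Working session

There is one attempt and no reset: what is moved stays moved. The work goes in short steps, Python scripts to look and compute and a tool call to move; the robot and the scene stay as the last step left them, time stands still between calls to the robot, and variables do not carry over. Pictures are saved under pics/ and viewed, at most 10 in all, crops included, and the job is handed in when it is done.

Besides the shell and the picture viewer there is one more tool, called in YAML: its name, and indented under it one key for each argument. send_rows: Moves the arm, as the interface text tells. Its arguments: {"type":"object","properties":{"moves":{"type":"array"},"squeeze":{"type":"number"}},"required":["moves"]}

```bash
mkdir -p pics; cat > h.py <<'E'
import numpy as np,cv2
from workcell import bot
def cam(n,save=None):
    c=bot.camera(n)
    if save: cv2.imwrite('pics/'+save,c['color'][:,:,::-1])
    return c
def ray(c,px,z):
    K=np.array(c['camera_matrix']);R=np.array(c['R']);t=np.array(c['t'])
    d=R.T@np.linalg.solve(K,[px[0],px[1],1.]);o=-R.T@t
    return o+d*(z-o[2])/d[2]
def proj(c,X):
    p=np.array(c['camera_matrix'])@(np.array(c['R'])@np.array(X)+np.array(c['t']));return p[:2]/p[2]
Z=dict(front_left=.022,front_right=.022,rear_left=.022,rear_right=.022,grinder=0,stop=0,tissue_box=0,mug=0,rough_stone=0,slab_tray=0)
E
python3 - <<'E'
from h import *
print(bot.get_obs())
for n in('top','side'):
    c=cam(n,n+'0.png'); print(n,'cam at',(-np.array(c['R']).T@np.array(c['t'])).round(3))
    for q,z in Z.items():
        for r in bot.landmark_of(n,q)[:2]: print(q,round(r['p'],2),np.round(r['pixel']),ray(c,r['pixel'],z).round(4))
E
```

```text
{'time': 0.0, 'q': array([ 7.10469875e+01,  5.01158967e+00,  1.00344318e+01,  9.50977465e+01,
       -2.64944283e-04,  9.00005295e+01]), 'qd': array([ 0.02367339, -0.0205723 ,  0.06666   , -0.01240969, -0.08486423,
        0.01327543]), 'joint_efforts': array([-1.58158393e-03, -5.20386672e+01,  4.64801860e+01,  1.62216002e-02,
        8.32992282e-05, -3.04274600e-06]), 'ee_pos': array([0.17856725, 0.51997776, 0.23057816]), 'tcp_rot': array([-1.79925096e+02,  2.65636287e-04,  1.61046458e+02]), 'wrist_force': array([-0.02343642, -0.33500632,  0.5892622 ]), 'torque': array([0.00741372, 0.01620958, 0.0025525 ]), 'grasp_force': 0.0, 'opening': 0.0853840007904542}
top cam at [ 0.37  -0.     1.241]
front_left 0.68 [288. 277.] [0.4878 0.0767 0.022 ]
front_right 0.57 [389. 296.] [ 0.4472 -0.1417  0.022 ]
rear_left 0.84 [307. 224.] [0.6068 0.0375 0.022 ]
rear_left 0.26 [392. 241.] [ 0.569  -0.1506  0.022 ]
rear_right 0.98 [392. 237.] [ 0.5766 -0.1518  0.022 ]
grinder 0.74 [342. 261.] [ 0.5271 -0.0422  0.    ]
stop 0.61 [350. 200.] [ 0.6675 -0.0596  0.    ]
tissue_box 0.57 [158. 193.] [0.6835 0
[... 271 characters left out ...]
. 212.] [0.4838 0.0764 0.022 ]
front_left 0.63 [302. 254.] [ 0.5271 -0.0652  0.022 ]
front_right 0.65 [271. 288.] [ 0.4515 -0.1576  0.022 ]
rear_left 0.85 [328. 224.] [0.598  0.0283 0.022 ]
rear_left 0.62 [280. 208.] [0.4784 0.0893 0.022 ]
rear_right 0.97 [326. 280.] [ 0.5811 -0.1427  0.022 ]
grinder 0.59 [302. 255.] [ 0.5288 -0.0518  0.    ]
stop 0.96 [362. 255.] [ 0.6759 -0.0597  0.    ]
tissue_box 0.71 [350. 140.] [0.6915 0.372  0.    ]
tissue_box 0.2 [330. 222.] [0.6067 0.0536 0.    ]
mug 0.62 [268. 371.] [ 0.443  -0.3515  0.    ]
rough_stone 0.79 [359. 378.] [ 0.6317 -0.3776  0.    ]
rough_stone 0.37 [302. 255.] [ 0.5277 -0.0499  0.    ]
slab_tray 0.75 [280. 144.] [0.4831 0.3661 0.    ]
```

View pics/top0.png

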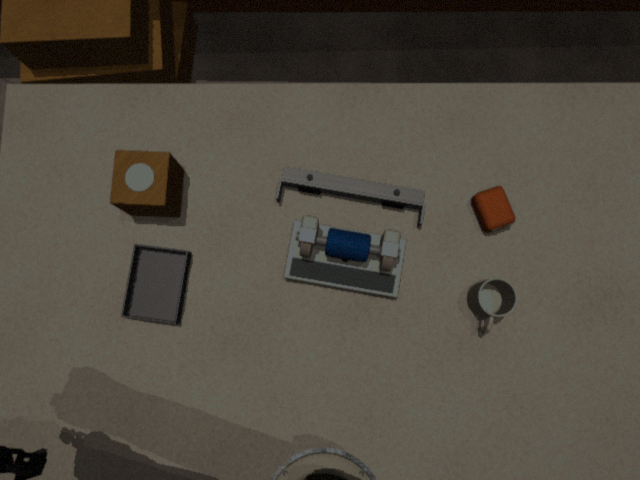

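View pics/side0.png

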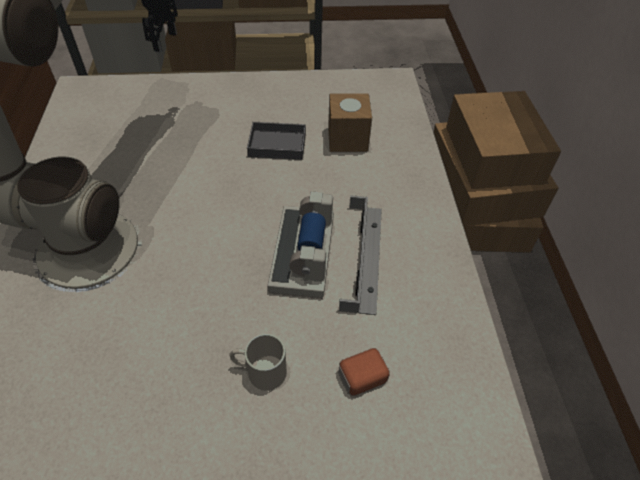

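```bash
python3 - <<'E'
import cv2
i=cv2.imread('pics/top0.png')[155:305,265:440]
cv2.imwrite('pics/crop0.png',cv2.convertScaleAbs(cv2.resize(i,None,fx=4,fy=4,interpolation=cv2.INTER_CUBIC),alpha=1.5))
E
```

```text
(no output)
```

View pics/crop0.png

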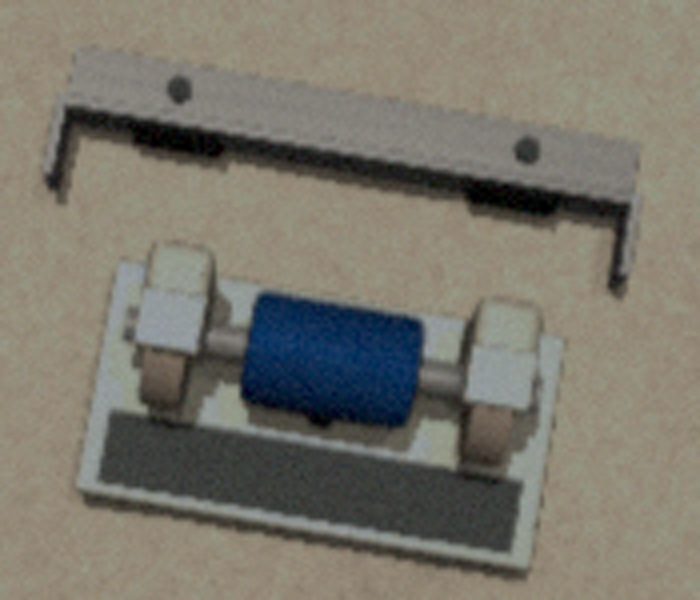

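```bash
python3 - <<'E'
from h import *
c=cam('top')
for n,u,z in [('RL',(118,262),.036),('RR',(563,338),.036),('FLb',(80,492),.008),('FRb',(527,570),.008),('FLt',(80,483),.036),('FRt',(527,562),.036),
 ('SrearL',(75,47),.045),('SrearR',(640,142),.045),('SfL',(65,105),.045),('SfR',(637,200),.045),('earL',(46,185),.045),('earR',(622,287),.045),('earLlow',(62,200),0),('earRlow',(620,297),0),
 ('padLl',(133,148),.006),('padLr',(222,162),.006),('padRl',(468,208),.006),('padRr',(557,218),.006)]:
    p=((u[0]+.5)/4-.5+265,(u[1]+.5)/4-.5+155); print(n,ray(c,p,z).round(4))
E
```

```text
RL [0.6125 0.0647 0.036 ]
RR [ 0.5702 -0.1783  0.036 ]
FLb [0.4887 0.0861 0.008 ]
FRb [ 0.4459 -0.1596  0.008 ]
FLt [0.4909 0.0842 0.036 ]
FRt [ 0.4484 -0.1561  0.036 ]
SrearL [0.732 0.089 0.045]
SrearR [ 0.6777 -0.2217  0.045 ]
SfL [0.6989 0.0941 0.045 ]
SfR [ 0.6451 -0.2191  0.045 ]
earL [0.6537 0.104  0.045 ]
earR [ 0.5967 -0.2096  0.045 ]
earLlow [0.6556 0.0987 0.    ]
earRlow [ 0.5995 -0.2162  0.    ]
padLl [0.6844 0.0583 0.006 ]
padLr [0.6762 0.0078 0.006 ]
padRl [ 0.6495 -0.1309  0.006 ]
padRr [ 0.6437 -0.1809  0.006 ]
```

send_rows:
  moves: [0.6, -0.97, 0, 0, 0, 0.13, 1, 0.6, -0.97, 0, 0, 0, 0.13, 1, 0.6, -0.97, 0, 0, 0, 0.13, 1, 0.6, -0.97, 0, 0, 0, 0.13, 1, 0.6, -0.97, 0, 0, 0, 0.13, 1, 0.6, -0.97, 0, 0, 0, 0.13, 1, 0.6, -0.97, 0, 0, 0, 0.13, 1, 0.6, -0.97, 0, 0, 0, 0.13, 1]

```text
time: 2.15
ee_pos: [0.299, 0.3254, 0.2314]
tcp_rot: [180.0, 0.0, 170.0]
wrist_force: [0.3, -0.3, 0.0]
opening: 0.0002
grasp_force: 0.0
```

send_rows:
  moves: [0.6, -0.97, 0, 0, 0, 0, 1, 0.6, -0.97, 0, 0, 0, 0, 1, 0.6, -0.97, -0.6, 0, 0, 0, 1, 0.6, -0.97, -0.6, 0, 0, 0, 1, 0.6, -0.97, -0.6, 0, 0, 0, 1, 0.6, -0.97, -0.6, 0, 0, 0, 1, 0.6, -0.97, -0.6, 0, 0, 0, 1, 0.6, -0.97, -0.6, 0, 0, 0, 1]

```text
time: 3.15
ee_pos: [0.4191, 0.1313, 0.1409]
tcp_rot: [180.0, 0.0, 170.0]
wrist_force: [-0.2, 0.1, -0.7]
opening: -0.0001
grasp_force: 0.0
```

send_rows:
  moves: [0.6, -0.97, -0.6, 0, 0, 0, 1, 0.6, -0.97, -0.6, 0, 0, 0, 1, 0, 0, -0.5, 0, 0, 0, 1, 0, 0, 0, 0, 0, 0, 1]

```text
time: 3.65
ee_pos: [0.4479, 0.0838, 0.0979]
tcp_rot: [-180.0, -0.1, 170.0]
wrist_force: [0.0, -0.6, 1.0]
opening: -0.0001
grasp_force: 0.0
```

send_rows:
  moves: [0, 0, -0.84, 0, 0, 0, 1, 0, 0, -0.84, 0, 0, 0, 1, 0, 0, -0.84, 0, 0, 0, 1, 0, 0, -0.84, 0, 0, 0, 1, 0.24, -0.04, 0, 0, 0, 0, 1, 0.24, -0.04, 0, 0, 0, 0, 1, 0, 0, 0, 0, 0, 0, 1, 0, 0, 0, 0, 0, 0, 1]

```text
time: 4.65
ee_pos: [0.461, 0.0818, 0.0154]
tcp_rot: [180.0, 0.0, 170.0]
wrist_force: [-0.2, -0.5, 0.3]
opening: 0.0003
grasp_force: 0.0
```

send_rows:
  moves: [0.04, -0.007, 0, 0, 0, 0, 1, 0.04, -0.007, 0, 0, 0, 0, 1, 0.04, -0.007, 0, 0, 0, 0, 1, 0.04, -0.007, 0, 0, 0, 0, 1, 0.04, -0.007, 0, 0, 0, 0, 1, 0.04, -0.007, 0, 0, 0, 0, 1, 0.04, -0.007, 0, 0, 0, 0, 1, 0.04, -0.007, 0, 0, 0, 0, 1]

```text
time: 5.65
ee_pos: [0.4687, 0.0803, 0.0148]
tcp_rot: [-180.0, -0.0, 170.0]
wrist_force: [-0.0, -0.6, 0.2]
opening: -0.0001
grasp_force: 0.0
```

send_rows:
  moves: [0.04, -0.007, 0, 0, 0, 0, 1, 0.04, -0.007, 0, 0, 0, 0, 1, 0.04, -0.007, 0, 0, 0, 0, 1, 0.04, -0.007, 0, 0, 0, 0, 1, 0.04, -0.007, 0, 0, 0, 0, 1, 0.04, -0.007, 0, 0, 0, 0, 1, 0.04, -0.007, 0, 0, 0, 0, 1, 0.04, -0.007, 0, 0, 0, 0, 1]

```text
time: 6.65
ee_pos: [0.4742, 0.0794, 0.0146]
tcp_rot: [180.0, -0.3, 170.0]
wrist_force: [-17.6, 4.2, 10.5]
opening: -0.0002
grasp_force: 8.9
```

send_rows:
  moves: [0.02, 0.004, 0, 0, 0, 0, 1, 0.02, 0.004, 0, 0, 0, 0, 1, 0.02, 0.004, 0, 0, 0, 0, 1]

```text
time: 7.02
ee_pos: [0.4743, 0.0795, 0.0144]
tcp_rot: [-180.0, -0.5, 170.0]
wrist_force: [-23.5, 2.2, 15.6]
opening: -0.0
grasp_force: 11.7
```

send_rows:
  moves: [-0.06, 0.01, 0.03, 0, 0, 0, 1, 0, 0, 0.03, 0, 0, 0, 1, 0, 0, 0, 0, 0, 0, 1]

```text
time: 7.4
ee_pos: [0.4742, 0.0794, 0.0151]
tcp_rot: [-179.9, -0.3, 170.0]
wrist_force: [-8.5, 2.3, -0.7]
opening: -0.0
grasp_force: 4.5
```

send_rows:
  moves: [0.02, 0.002, 0.003, 0, 0, 0, 1, 0.02, 0.002, 0.003, 0, 0, 0, 1, 0.02, 0.002, 0.003, 0, 0, 0, 1]

```text
time: 7.78
ee_pos: [0.4745, 0.0795, 0.015]
tcp_rot: [-179.9, -0.4, 170.0]
wrist_force: [-15.0, 0.7, 1.7]
opening: -0.0001
grasp_force: 7.5
```

send_rows:
  moves: [0.02, 0.004, 0.008, 0, 0, 0, 1, 0.02, 0.004, 0.008, 0, 0, 0, 1, 0.02, 0.004, 0.008, 0, 0, 0, 1, 0.02, 0.004, 0.008, 0, 0, 0, 1]

```text
time: 8.28
ee_pos: [0.4765, 0.0799, 0.0153]
tcp_rot: [-179.9, -0.5, 170.0]
wrist_force: [-11.6, 2.0, -3.2]
opening: -0.0001
grasp_force: 6.0
```

send_rows:
  moves: [0.03, 0.006, 0, 0, 0, 0, 1, 0.035, 0.006, 0, 0, 0, 0, 1, 0.04, 0.007, 0, 0, 0, 0, 1, 0.04, 0.007, 0, 0, 0, 0, 1, 0.04, 0.007, 0, 0, 0, 0, 1, 0.04, 0.006, 0, 0, 0, 0, 1, 0.04, 0.006, 0, 0, 0, 0, 1, 0.04, 0.006, 0, 0, 0, 0, 1]

```text
time: 9.28
ee_pos: [0.484, 0.0818, 0.0153]
tcp_rot: [-180.0, -0.5, 170.0]
wrist_force: [-13.5, 5.8, -2.2]
opening: 0.0001
grasp_force: 7.2
```

send_rows:
  moves: [0.05, 0.012, 0, 0, 0, 0, 1, 0.05, 0.01, 0, 0, 0, 0, 1, 0.05, 0.008, 0, 0, 0, 0, 1, 0.05, 0.008, 0, 0, 0, 0, 1, 0.05, 0.008, 0, 0, 0, 0, 1, 0.05, 0.007, 0, 0, 0, 0, 1, 0.05, 0.007, 0, 0, 0, 0, 1, 0.05, 0.006, 0, 0, 0, 0, 1]

```text
time: 10.28
ee_pos: [0.494, 0.0839, 0.0153]
tcp_rot: [180.0, -0.5, 170.1]
wrist_force: [-13.2, 7.8, -2.5]
opening: -0.0
grasp_force: 7.5
```

send_rows:
  moves: [0.06, 0.006, 0, 0, 0, 0, 1, 0.06, 0.006, 0, 0, 0, 0, 1, 0.06, 0.005, 0, 0, 0, 0, 1, 0.06, 0.005, 0, 0, 0, 0, 1, 0.06, 0.004, 0, 0, 0, 0, 1, 0.06, 0.004, 0, 0, 0, 0, 1, 0.06, 0.003, 0, 0, 0, 0, 1, 0.06, 0.003, 0, 0, 0, 0, 1]

```text
time: 11.28
ee_pos: [0.5062, 0.0854, 0.0154]
tcp_rot: [179.9, -0.5, 170.1]
wrist_force: [-12.7, 11.2, -3.1]
opening: 0.0001
grasp_force: 7.9
```

send_rows:
  moves: [0.06, 0.015, 0, 0, 0, 0, 1, 0.06, 0.015, 0, 0, 0, 0, 1, 0.06, 0.015, 0, 0, 0, 0, 1, 0.06, 0.01, 0, 0, 0, 0, 1, 0.06, 0.01, 0, 0, 0, 0, 1]

```text
time: 11.9
ee_pos: [0.5138, 0.0864, 0.0154]
tcp_rot: [180.0, -0.5, 170.1]
wrist_force: [-11.8, 6.5, -2.8]
opening: 0.0
grasp_force: 7.0
```

```bash
cat > g.py <<'E'
from h import *
from scipy.optimize import least_squares
from scipy.ndimage import distance_transform_edt
STOP=np.array([.663,-.061,np.deg2rad(-10)])
def pose(guess,save=None):
    """fit grinder pose (x,y,yaw) to landmarks of both cameras"""
    obs=[]
    for n in('top','side'):
        c=cam(n,save and n+save)
        for q,P in dict(front_left=(-.065,.115,.022),front_right=(-.065,-.115,.022),rear_left=(.065,.095,.022),rear_right=(.065,-.095,.022),grinder=(0,0,0)).items():
            for r in bot.landmark_of(n,q): obs.append((c,P,np.array(r['pixel']),r['p']))
    def w(s,P): a=s[2];return [s[0]+P[0]*np.cos(a)-P[1]*np.sin(a),s[1]+P[0]*np.sin(a)+P[1]*np.cos(a),P[2]]
    g=np.array(guess,float)
    o=[x for x in obs if np.linalg.norm(proj(x[0],w(g,x[1]))-x[2])<15]
    f=lambda s:np.concatenate([(proj(c,w(s,P))-p)*np.sqrt(k) for c,P,p,k in o])
    s=least_squares(f,g,loss='soft_l1').x
    R=np.array([[np.cos(STOP[2]),np.sin(STOP[2])],[-np.sin(STOP[2]),np.cos(STOP[2])]])
    print(len(o),'pose',s[:2].round(4),np.rad2deg(s[2]).round(2),'rel stop yaw',np.rad2deg(s[2]-STOP[2]).round(1))
    for q,P in dict(rl=(.065,.095,0),rr=(.065,-.095,0),c=(0,0,0)).items(): print(q,(R@(np.array(w(s,P))[:2]-STOP[:2])).round(4))
    for q,P in dict(FL=(-.065,.115,0),FR=(-.065,-.115,0)).items(): print(q,'world',np.round(w(s,P)[:2],4))
    return s
E
python3 -c "
from g import *
pose([.545,-.05,np.deg2rad(-21)],'1.png')"
```

```text
9 pose [ 0.5458 -0.0453] -20.59 rel stop yaw -10.6
rl [-0.0368  0.0765]
rr [-0.0717 -0.1103]
c [-0.1181 -0.0049]
FL world [0.5254 0.0852]
FR world [ 0.4445 -0.1301]
```

send_rows:
  moves: [-0.94, 0.35, 0, 0, 0, 0, 1, -0.94, 0.35, 0, 0, 0, 0, 1, -0.3, -0.98, 0, 0, 0, -0.13, 1, -0.3, -0.98, 0, 0, 0, -0.13, 1, -0.3, -0.98, 0, 0, 0, -0.13, 1, -0.3, -0.98, 0, 0, 0, -0.13, 1, -0.3, -0.98, 0, 0, 0, -0.13, 1, -0.3, -0.98, 0, 0, 0, -0.13, 1]

```text
time: 13.5
ee_pos: [0.4251, -0.0449, 0.0174]
tcp_rot: [180.0, 0.0, 163.2]
wrist_force: [0.3, -0.3, -0.4]
opening: 0.0002
grasp_force: 0.0
```

send_rows:
  moves: [-0.3, -0.98, 0, 0, 0, -0.13, 1, -0.3, -0.98, 0, 0, 0, -0.13, 1, -0.3, -0.98, 0, 0, 0, -0.13, 1, 0.5, 0, 0, 0, 0, 0, 1, 0.4, 0, 0, 0, 0, 0, 1, 0, 0, 0, 0, 0, 0, 1, 0, 0, 0, 0, 0, 0, 1]

```text
time: 14.38
ee_pos: [0.4252, -0.117, 0.0171]
tcp_rot: [-180.0, -0.0, 160.0]
wrist_force: [-0.7, 0.8, -0.6]
opening: -0.0001
grasp_force: 0.0
```

send_rows:
  moves: [0.11, -0.042, -0.04, 0, 0, 0, 1, 0.11, -0.042, 0, 0, 0, 0, 1, 0.037, -0.014, 0, 0, 0, 0, 1, 0.037, -0.014, 0, 0, 0, 0, 1, 0.037, -0.014, 0, 0, 0, 0, 1, 0.037, -0.014, 0, 0, 0, 0, 1]

```text
time: 15.12
ee_pos: [0.4332, -0.1207, 0.0161]
tcp_rot: [-180.0, -0.2, 159.9]
wrist_force: [-9.4, 2.4, 7.1]
opening: 0.0001
grasp_force: 5.2
```

send_rows:
  moves: [0.037, -0.014, 0, 0, 0, 0, 1, 0.037, -0.014, 0, 0, 0, 0, 1, 0.02, -0.008, 0.008, 0, 0, 0, 1]

```text
time: 15.5
ee_pos: [0.4333, -0.1209, 0.016]
tcp_rot: [-180.0, -0.4, 159.9]
wrist_force: [-19.7, 6.1, 12.4]
opening: 0.0
grasp_force: 10.6
```

send_rows:
  moves: [-0.02, 0.008, 0.03, 0, 0, 0, 1, 0, 0, 0.02, 0, 0, 0, 1]

```text
time: 15.75
ee_pos: [0.4334, -0.1208, 0.0165]
tcp_rot: [-180.0, -0.4, 159.9]
wrist_force: [-11.4, 4.6, -0.4]
opening: 0.0002
grasp_force: 5.9
```

send_rows:
  moves: [0.017, -0.01, 0.004, 0, 0, 0, 1, 0.017, -0.01, 0.004, 0, 0, 0, 1, 0.017, -0.012, 0.004, 0, 0, 0, 1]

```text
time: 16.12
ee_pos: [0.4339, -0.1213, 0.0165]
tcp_rot: [-180.0, -0.5, 159.9]
wrist_force: [-14.3, 6.9, 2.8]
opening: -0.0001
grasp_force: 8.3
```

send_rows:
  moves: [0.02, -0.015, 0.004, 0, 0, 0, 1, 0.02, -0.015, 0.004, 0, 0, 0.02, 1, 0.024, -0.018, 0, 0, 0, 0.03, 1]

```text
time: 16.5
ee_pos: [0.4351, -0.1226, 0.0165]
tcp_rot: [-180.0, -0.5, 160.4]
wrist_force: [-17.2, 4.7, 2.3]
opening: 0.0003
grasp_force: 8.9
```

send_rows:
  moves: [0.03, -0.023, 0, 0, 0, 0.03, 1, 0.034, -0.026, 0, 0, 0, 0.04, 1, 0.036, -0.027, 0, 0, 0, 0.04, 1, 0.038, -0.029, 0, 0, 0, 0.04, 1, 0.04, -0.029, 0, 0, 0, 0.045, 1, 0.04, -0.029, 0, 0, 0, 0.045, 1, 0.04, -0.028, 0, 0, 0, 0.045, 1, 0.04, -0.028, 0, 0, 0, 0.045, 1]

```text
time: 17.5
ee_pos: [0.4417, -0.1287, 0.0165]
tcp_rot: [-179.9, -0.6, 163.2]
wrist_force: [-21.7, 0.7, 5.0]
opening: 0.0001
grasp_force: 10.4
```

send_rows:
  moves: [0.01, -0.03, 0.01, 0, 0, 0, 1, 0.02, -0.03, 0.005, 0, 0, 0.02, 1]

```text
time: 17.75
ee_pos: [0.443, -0.13, 0.0167]
tcp_rot: [-179.9, -0.5, 163.3]
wrist_force: [-17.2, 2.3, 0.1]
opening: -0.0003
grasp_force: 8.2
```

send_rows:
  moves: [0.03, -0.028, 0.002, 0, 0, 0.03, 1, 0.032, -0.028, 0.002, 0, 0, 0.03, 1, 0.034, -0.028, 0.002, 0, 0, 0.035, 1, 0.034, -0.028, 0.002, 0, 0, 0.035, 1, 0.036, -0.028, 0.002, 0, 0, 0.035, 1]

```text
time: 18.38
ee_pos: [0.4469, -0.1338, 0.0167]
tcp_rot: [-179.9, -0.6, 164.7]
wrist_force: [-18.3, -0.8, -0.4]
opening: -0.0001
grasp_force: 8.7
```

send_rows:
  moves: [0.03, -0.036, 0, 0, 0, 0.035, 1, 0.032, -0.036, 0, 0, 0, 0.035, 1, 0.034, -0.036, 0, 0, 0, 0.035, 1, 0.036, -0.034, 0, 0, 0, 0.035, 1, 0.038, -0.032, 0, 0, 0, 0.04, 1, 0.038, -0.03, 0, 0, 0, 0.04, 1, 0.04, -0.03, 0, 0, 0, 0.04, 1, 0.04, -0.03, 0, 0, 0, 0.04, 1]

```text
time: 19.38
ee_pos: [0.4541, -0.1406, 0.0167]
tcp_rot: [-179.9, -0.6, 167.3]
wrist_force: [-17.5, -1.9, -0.3]
opening: 0.0002
grasp_force: 8.6
```

send_rows:
  moves: [0.044, -0.034, 0, 0, 0, 0.045, 1, 0.046, -0.034, 0, 0, 0, 0.045, 1, 0.048, -0.034, 0, 0, 0, 0.045, 1, 0.048, -0.034, 0, 0, 0, 0.045, 1, 0.05, -0.034, 0, 0, 0, 0.05, 1, 0.05, -0.034, 0, 0, 0, 0.05, 1, 0.05, -0.034, 0, 0, 0, 0.05, 1, 0.05, -0.034, 0, 0, 0, 0.05, 1]

```text
time: 20.38
ee_pos: [0.4636, -0.1478, 0.0167]
tcp_rot: [-179.9, -0.6, 170.6]
wrist_force: [-19.4, -4.6, -0.7]
opening: -0.0001
grasp_force: 9.1
```

send_rows:
  moves: [0.05, -0.033, 0, 0, 0, 0.05, 1, 0.05, -0.033, 0, 0, 0, 0.05, 1, 0.05, -0.032, 0, 0, 0, 0.05, 1, 0.05, -0.032, 0, 0, 0, 0.05, 1, 0.05, -0.031, 0, 0, 0, 0.05, 1, 0.05, -0.031, 0, 0, 0, 0.05, 1, 0.05, -0.03, 0, 0, 0, 0.05, 1, 0.05, -0.03, 0, 0, 0, 0.05, 1]

```text
time: 21.38
ee_pos: [0.4737, -0.1544, 0.0168]
tcp_rot: [-179.9, -0.6, 174.0]
wrist_force: [-18.5, -6.4, -0.7]
opening: 0.0003
grasp_force: 9.0
```

```bash
python3 -c "
from g import *
pose([.563,-.055,np.deg2rad(-7)])"
```

```text
9 pose [ 0.56   -0.0537] -6.52 rel stop yaw 3.5
rl [-0.0436  0.0881]
rr [-0.0321 -0.1016]
c [-0.1027 -0.0107]
FL world [0.5085 0.0679]
FR world [ 0.4824 -0.1606]
```

send_rows:
  moves: [0.05, -0.03, 0, 0, 0, 0.05, 1, 0.05, -0.03, 0, 0, 0, 0.05, 1, 0.052, -0.03, 0, 0, 0, 0.05, 1, 0.052, -0.029, 0, 0, 0, 0.05, 1, 0.052, -0.029, 0, 0, 0, 0.05, 1, 0.052, -0.028, 0, 0, 0, 0.05, 1, 0.054, -0.028, 0, 0, 0, 0.05, 1, 0.054, -0.027, 0, 0, 0, 0.05, 1]

```text
time: 22.98
ee_pos: [0.4842, -0.1605, 0.0168]
tcp_rot: [-179.9, -0.6, 177.4]
wrist_force: [-18.7, -7.4, -0.3]
opening: -0.0006
grasp_force: 9.0
```

send_rows:
  moves: [0.054, -0.027, 0, 0, 0, 0.05, 1, 0.054, -0.026, 0, 0, 0, 0.05, 1, 0.054, -0.026, 0, 0, 0, 0.05, 1, 0.054, -0.025, 0, 0, 0, 0.05, 1, 0.054, -0.025, 0, 0, 0, 0.05, 1, 0.04, -0.018, 0, 0, 0, 0.04, 1]

```text
time: 23.72
ee_pos: [0.4921, -0.1645, 0.0168]
tcp_rot: [-179.9, -0.6, 179.9]
wrist_force: [-17.5, -8.9, -1.3]
opening: -0.0
grasp_force: 8.9
```

```bash
python3 -c "
from g import *
pose([.572,-.057,np.deg2rad(1)])"
```

```text
9 pose [ 0.5691 -0.0515] 0.14 rel stop yaw 10.1
rl [-0.0469  0.098 ]
rr [-0.0134 -0.089 ]
c [-0.0941 -0.0069]
FL world [0.5038 0.0633]
FR world [ 0.5044 -0.1667]
```

send_rows:
  moves: [-0.8, 0, 0, 0, 0, 0, 1, -0.4, 0.99, 0, 0, 0, 0, 1, 0, 0.99, 0, 0, 0, 0, 1, 0, 0.99, 0, 0, 0, 0, 1, 0, 0.99, 0, 0, 0, 0, 1, 0, 0.99, 0, 0, 0, 0, 1, 0, 0.99, 0, 0, 0, 0, 1, 0, 0.99, 0, 0, 0, 0, 1]

```text
time: 25.32
ee_pos: [0.4667, 0.0106, 0.019]
tcp_rot: [180.0, 0.0, 180.0]
wrist_force: [-0.2, -0.2, -0.2]
opening: 0.0002
grasp_force: 0.0
```

send_rows:
  moves: [0.2, 0.99, 0, 0, 0, 0, 1, 0.4, 0.99, 0, 0, 0, 0, 1, 0.2, 0, 0, 0, 0, 0, 1, 0, 0, 0, 0, 0, 0, 1]

```text
time: 25.82
ee_pos: [0.4867, 0.059, 0.0188]
tcp_rot: [-180.0, -0.0, -180.0]
wrist_force: [-0.4, -0.4, -0.1]
opening: 0.0001
grasp_force: 0.0
```

send_rows:
  moves: [0.06, 0, -0.06, 0, 0, 0, 1, 0.04, 0, -0.04, 0, 0, 0, 1, 0.035, 0, 0, 0, 0, 0, 1, 0.035, 0, 0.008, 0, 0, 0, 1, 0.035, 0, 0.01, 0, 0, 0, 1, 0.035, 0, 0.01, 0, 0, 0, 1]

```text
time: 26.58
ee_pos: [0.4926, 0.0594, 0.0171]
tcp_rot: [180.0, 0.0, 180.0]
wrist_force: [0.6, -0.1, 0.3]
opening: -0.0002
grasp_force: 0.0
```

send_rows:
  moves: [0.035, 0, 0.005, 0, 0, 0, 1, 0.035, 0.003, 0.01, 0, 0, 0, 1, 0.03, 0.004, 0.01, 0, 0, 0, 1]

```text
time: 26.95
ee_pos: [0.4945, 0.0595, 0.0175]
tcp_rot: [-180.0, -0.1, 180.0]
wrist_force: [-4.1, -0.1, 0.9]
opening: -0.0002
grasp_force: 2.1
```

send_rows:
  moves: [0.025, 0.008, 0.008, 0, 0, 0, 1, 0.025, 0.008, 0.008, 0, 0, 0, 1, 0.02, 0.008, 0.008, 0, 0, -0.01, 1, 0.02, 0.008, 0.004, 0, 0, -0.02, 1]

```text
time: 27.45
ee_pos: [0.4948, 0.0597, 0.0175]
tcp_rot: [-179.9, -0.3, 179.7]
wrist_force: [-12.9, -3.8, 3.9]
opening: 0.0
grasp_force: 6.6
```

send_rows:
  moves: [0.022, 0.01, 0, 0, 0, -0.02, 1, 0.026, 0.01, 0, 0, 0, -0.03, 1, 0.03, 0.013, 0, 0, 0, -0.03, 1, 0.034, 0.014, 0, 0, 0, -0.035, 1]

```text
time: 27.95
ee_pos: [0.4964, 0.0607, 0.0174]
tcp_rot: [-179.9, -0.4, 178.7]
wrist_force: [-19.5, -5.0, 8.1]
opening: -0.0002
grasp_force: 9.1
```

Relieve the vertical part and go on.

send_rows:
  moves: [0.01, 0.02, 0.02, 0, 0, -0.02, 1, 0.02, 0.02, 0.01, 0, 0, -0.02, 1, 0.03, 0.016, 0.003, 0, 0, -0.03, 1]

```text
time: 28.32
ee_pos: [0.4984, 0.0618, 0.0177]
tcp_rot: [-179.8, -0.4, 178.1]
wrist_force: [-12.3, -6.7, -0.4]
opening: -0.0001
grasp_force: 6.1
```

send_rows:
  moves: [0.035, 0.016, 0, 0, 0, -0.035, 1, 0.04, 0.016, 0, 0, 0, -0.04, 1, 0.045, 0.016, 0, 0, 0, -0.045, 1, 0.045, 0.016, 0, 0, 0, -0.045, 1, 0.05, 0.016, 0, 0, 0, -0.05, 1]

```text
time: 28.95
ee_pos: [0.5035, 0.0643, 0.0177]
tcp_rot: [-179.9, -0.4, 176.3]
wrist_force: [-14.9, -2.8, 1.9]
opening: 0.0002
grasp_force: 7.3
```

send_rows:
  moves: [0.055, 0.018, 0.002, 0, 0, -0.05, 1, 0.055, 0.018, 0.002, 0, 0, -0.05, 1, 0.058, 0.018, 0, 0, 0, -0.05, 1, 0.06, 0.018, 0, 0, 0, -0.053, 1, 0.06, 0.017, 0, 0, 0, -0.053, 1, 0.06, 0.017, 0, 0, 0, -0.053, 1, 0.06, 0.016, 0, 0, 0, -0.053, 1, 0.06, 0.016, 0, 0, 0, -0.053, 1]

```text
time: 29.95
ee_pos: [0.5148, 0.069, 0.0177]
tcp_rot: [180.0, -0.5, 172.8]
wrist_force: [-17.2, 5.7, 2.5]
opening: 0.0001
grasp_force: 8.7
```

send_rows:
  moves: [0.06, 0.016, 0, 0, 0, -0.053, 1, 0.06, 0.015, 0, 0, 0, -0.053, 1, 0.06, 0.015, 0, 0, 0, -0.053, 1, 0.06, 0.014, 0, 0, 0, -0.053, 1, 0.06, 0.013, 0, 0, 0, -0.053, 1, 0.06, 0.012, 0, 0, 0, -0.053, 1, 0.06, 0.012, 0, 0, 0, -0.053, 1, 0.06, 0.012, 0, 0, 0, -0.053, 1]

```text
time: 30.95
ee_pos: [0.5268, 0.0725, 0.0177]
tcp_rot: [179.9, -0.5, 169.2]
wrist_force: [-16.4, 8.5, 2.8]
opening: -0.0002
grasp_force: 9.1
```

```bash
python3 -c "
from g import *
pose([.583,-.053,np.deg2rad(-9)],'2.png')"
```

```text
9 pose [ 0.5801 -0.0522] -9.73 rel stop yaw 0.3
rl [-0.0186  0.0895]
rr [-0.0177 -0.1005]
c [-0.0832 -0.0058]
FL world [0.5355 0.0721]
FR world [ 0.4966 -0.1546]
```

send_rows:
  moves: [0.06, 0.012, 0, 0, 0, -0.053, 1, 0.06, 0.012, 0, 0, 0, -0.053, 1, 0.06, 0.011, 0, 0, 0, -0.053, 1, 0.06, 0.01, 0, 0, 0, -0.053, 1, 0.06, 0.009, 0, 0, 0, -0.053, 1, 0.06, 0.008, 0, 0, 0, -0.053, 1, 0.06, 0.007, 0, 0, 0, -0.053, 1, 0.05, 0.006, 0, 0, 0, -0.05, 1]

```text
time: 32.55
ee_pos: [0.5387, 0.0749, 0.0178]
tcp_rot: [179.9, -0.5, 165.6]
wrist_force: [-15.3, 10.7, 1.2]
opening: -0.0002
grasp_force: 9.2
```

```bash
python3 -c "
from g import *
pose([.585,-.053,np.deg2rad(-14)],'3.png')
i=cv2.imread('pics/top3.png')[155:305,265:440]
cv2.imwrite('pics/crop3.png',cv2.convertScaleAbs(cv2.resize(i,None,fx=4,fy=4,interpolation=cv2.INTER_CUBIC),alpha=1.5))"
```

```text
6 pose [ 0.5864 -0.0545] -12.39 rel stop yaw -2.4
rl [-0.0076  0.0853]
rr [-0.0156 -0.1045]
c [-0.0765 -0.0069]
FL world [0.5476 0.0717]
FR world [ 0.4983 -0.1529]
```

View pics/crop3.png

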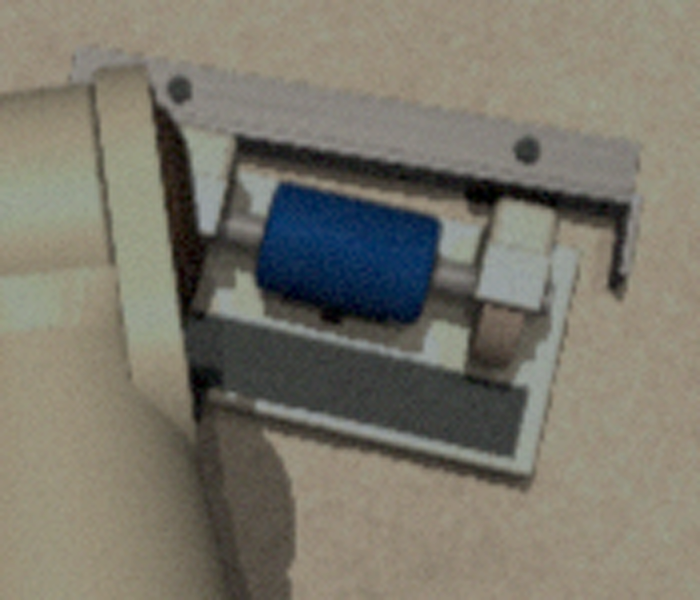

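send_rows:
  moves: [-0.9, 0.2, 0, 0, 0, 0, 1, -0.9, 0.2, 0, 0, 0, 0, 1, -0.1, -0.92, 0, 0, 0, 0, 1, -0.1, -0.92, 0, 0, 0, 0, 1, -0.1, -0.92, 0, 0, 0, 0, 1, -0.1, -0.92, 0, 0, 0, 0, 1, -0.1, -0.92, 0, 0, 0, 0, 1, -0.1, -0.92, 0, 0, 0, 0, 1]

```text
time: 34.15
ee_pos: [0.4826, -0.0558, 0.0195]
tcp_rot: [180.0, 0.0, 165.5]
wrist_force: [0.6, -0.3, 0.5]
opening: 0.0001
grasp_force: 0.0
```

send_rows:
  moves: [-0.1, -0.92, 0, 0, 0, 0, 1, -0.1, -0.92, 0, 0, 0, 0, 1, -0.1, -0.92, 0, 0, 0, 0, 1, -0.1, -0.92, -0.06, 0, 0, 0, 1, 0.3, 0, -0.06, 0, 0, 0, 1, 0.1, -0.03, 0, 0, 0, 0, 1, 0, 0, 0, 0, 0, 0, 1]

```text
time: 35.02
ee_pos: [0.4827, -0.1472, 0.0163]
tcp_rot: [180.0, -0.0, 165.5]
wrist_force: [0.7, -0.1, 0.2]
opening: 0.0001
grasp_force: 0.0
```

send_rows:
  moves: [0.035, -0.008, 0, 0, 0, 0, 1, 0.035, -0.008, 0.005, 0, 0, 0, 1, 0.035, -0.008, 0.01, 0, 0, 0, 1, 0.035, -0.008, 0.01, 0, 0, 0, 1, 0.035, -0.008, 0.01, 0, 0, 0, 1]

```text
time: 35.65
ee_pos: [0.4852, -0.1483, 0.0167]
tcp_rot: [180.0, -0.2, 165.5]
wrist_force: [-11.3, 2.9, 3.4]
opening: 0.0001
grasp_force: 5.2
```

send_rows:
  moves: [0.035, -0.008, 0.01, 0, 0, 0, 1, 0.035, -0.008, 0.01, 0, 0, 0, 1]

```text
time: 35.9
ee_pos: [0.4853, -0.1484, 0.0167]
tcp_rot: [-180.0, -0.4, 165.5]
wrist_force: [-16.7, 3.7, 5.0]
opening: 0.0
grasp_force: 8.6
```

send_rows:
  moves: [0.01, -0.015, 0.018, 0, 0, 0.01, 1, 0.02, -0.015, 0.01, 0, 0, 0.02, 1, 0.025, -0.018, 0.004, 0, 0, 0.025, 1]

```text
time: 36.28
ee_pos: [0.4863, -0.1493, 0.0169]
tcp_rot: [180.0, -0.5, 166.0]
wrist_force: [-14.6, 4.4, 1.2]
opening: -0.0002
grasp_force: 7.9
```

send_rows:
  moves: [0.028, -0.02, 0.003, 0, 0, 0.03, 1, 0.03, -0.022, 0.003, 0, 0, 0.03, 1, 0.032, -0.024, 0.002, 0, 0, 0.035, 1, 0.034, -0.026, 0.002, 0, 0, 0.035, 1]

```text
time: 36.78
ee_pos: [0.4892, -0.1518, 0.017]
tcp_rot: [180.0, -0.5, 167.1]
wrist_force: [-15.0, 2.4, 1.5]
opening: 0.0001
grasp_force: 7.9
```

send_rows:
  moves: [0.038, -0.028, 0, 0, 0, 0.04, 1, 0.04, -0.028, 0, 0, 0, 0.04, 1, 0.04, -0.028, 0, 0, 0, 0.04, 1, 0.04, -0.028, 0, 0, 0, 0.04, 1, 0.04, -0.027, 0, 0, 0, 0.04, 1, 0.04, -0.027, 0, 0, 0, 0.04, 1]

```text
time: 37.52
ee_pos: [0.4948, -0.1564, 0.017]
tcp_rot: [-180.0, -0.5, 169.1]
wrist_force: [-17.9, -0.1, 1.6]
opening: 0.0001
grasp_force: 8.6
```

```bash
python3 -c "
from g import *
pose([.588,-.055,np.deg2rad(-10)],'4.png')"
```

```text
10 pose [ 0.5886 -0.055 ] -10.22 rel stop yaw -0.2
rl [-0.009   0.0877]
rr [-0.0097 -0.1023]
c [-0.0744 -0.007 ]
FL world [0.545  0.0697]
FR world [ 0.5042 -0.1566]
```

send_rows:
  moves: [0.038, -0.024, 0, 0, 0, 0.035, 1, 0.036, -0.024, 0, 0, 0, 0.035, 1, 0.034, -0.022, 0, 0, 0, 0.035, 1, 0.03, -0.02, 0, 0, 0, 0.03, 1]

```text
time: 38.62
ee_pos: [0.4981, -0.1589, 0.017]
tcp_rot: [-179.9, -0.5, 170.2]
wrist_force: [-17.7, -0.4, 2.6]
opening: 0.0
grasp_force: 8.8
```

send_rows:
  moves: [0.02, -0.014, 0, 0, 0, 0.02, 1, 0.02, -0.014, 0, 0, 0, 0.02, 1, 0.015, -0.01, 0, 0, 0, 0.015, 1]

```text
time: 39.0
ee_pos: [0.4995, -0.1599, 0.017]
tcp_rot: [-179.9, -0.5, 170.7]
wrist_force: [-18.2, -1.2, 2.5]
opening: -0.0003
grasp_force: 8.8
```

send_rows:
  moves: [0.018, -0.012, 0.002, 0, 0, 0.018, 1, 0.018, -0.012, 0.002, 0, 0, 0.018, 1, 0.016, -0.01, 0.002, 0, 0, 0.018, 1]

```text
time: 39.38
ee_pos: [0.5008, -0.1608, 0.017]
tcp_rot: [-179.9, -0.5, 171.2]
wrist_force: [-17.4, -1.7, 0.4]
opening: 0.0
grasp_force: 8.5
```

send_rows:
  moves: [0.018, -0.012, 0.002, 0, 0, 0.018, 1, 0.016, -0.01, 0.002, 0, 0, 0.018, 1]

```text
time: 39.62
ee_pos: [0.5017, -0.1614, 0.0171]
tcp_rot: [-179.9, -0.5, 171.5]
wrist_force: [-16.8, -2.4, 0.1]
opening: 0.0
grasp_force: 8.3
```

```bash
python3 -c "
from g import *
pose([.588,-.055,np.deg2rad(-8)],'5.png')
i=cv2.imread('pics/side5.png')[170:320,255:405]
j=cv2.imread('pics/top5.png')[155:305,265:440]
f=lambda i,s:cv2.convertScaleAbs(cv2.resize(i,None,fx=s,fy=s,interpolation=cv2.INTER_CUBIC),alpha=1.8)
a=f(i[:,:],2.66);b=f(j,2.28)[:,:]
h=min(a.shape[0],b.shape[0]);cv2.imwrite('pics/crop5.png',np.hstack([a[:h],b[:h]]))"
```

```text
10 pose [ 0.5904 -0.0565] -7.88 rel stop yaw 2.1
rl [-0.0108  0.0891]
rr [-0.0038 -0.1007]
c [-0.0722 -0.0082]
FL world [0.5418 0.0663]
FR world [ 0.5103 -0.1615]
```

View pics/crop5.png

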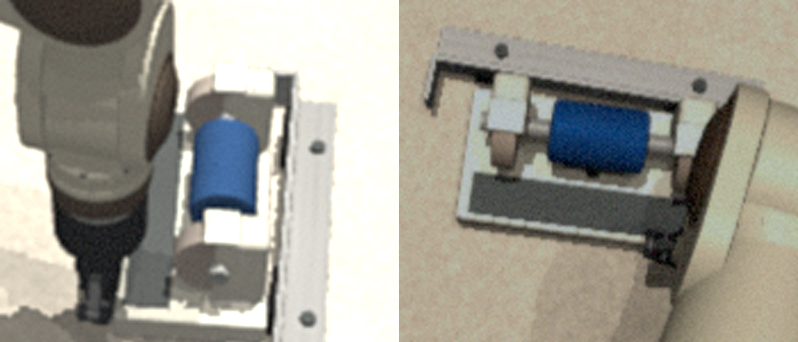

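send_rows:
  moves: [0.018, -0.011, 0.001, 0, 0, 0.016, 1, 0.018, -0.011, 0.001, 0, 0, 0.016, 1, 0.016, -0.01, 0.001, 0, 0, 0.016, 1]

```text
time: 40.6
ee_pos: [0.5029, -0.1623, 0.0171]
tcp_rot: [-179.9, -0.5, 171.9]
wrist_force: [-17.1, -2.5, -0.0]
opening: 0.0003
grasp_force: 8.2
```

send_rows:
  moves: [0.014, -0.009, 0.001, 0, 0, 0.014, 1, 0.014, -0.009, 0.001, 0, 0, 0.014, 1, 0.014, -0.009, 0.001, 0, 0, 0.014, 1]

```text
time: 40.98
ee_pos: [0.5033, -0.1626, 0.017]
tcp_rot: [-180.0, -0.6, 172.2]
wrist_force: [-21.5, 0.6, 1.8]
opening: 0.0
grasp_force: 10.5
```

send_rows:
  moves: [-0.8, 0.1, 0, 0, 0, 0, 1, -0.4, 0.5, 0, 0, 0, 0, 1, 0.15, 0.95, 0, 0, 0, 0, 1, 0.15, 0.95, 0, 0, 0, 0, 1, 0.15, 0.95, 0, 0, 0, 0, 1, 0.15, 0.95, 0, 0, 0, 0, 1, 0.15, 0.95, 0, 0, 0, 0, 1, 0.15, 0.95, 0, 0, 0, 0, 1]

```text
time: 41.98
ee_pos: [0.5011, -0.004, 0.0195]
tcp_rot: [180.0, 0.1, 172.3]
wrist_force: [-0.1, -0.2, 0.4]
opening: -0.0001
grasp_force: 0.0
```

send_rows:
  moves: [0.15, 0.95, 0, 0, 0, 0, 1, 0.15, 0.95, -0.05, 0, 0, 0, 1, 0.15, 0.85, -0.05, 0, 0, 0, 1, 0.3, 0, 0, 0, 0, 0, 1, 0, 0, 0, 0, 0, 0, 1]

```text
time: 42.6
ee_pos: [0.52, 0.0633, 0.0168]
tcp_rot: [-180.0, 0.0, 172.3]
wrist_force: [-0.3, -0.3, 0.3]
opening: -0.0003
grasp_force: 0.0
```

send_rows:
  moves: [0.06, -0.008, 0, 0, 0, 0, 1, 0.06, -0.008, 0, 0, 0, 0, 1, 0.035, -0.004, 0.005, 0, 0, 0, 1, 0.035, -0.004, 0.01, 0, 0, 0, 1, 0.035, -0.004, 0.01, 0, 0, 0, 1, 0.035, -0.004, 0.01, 0, 0, 0, 1]

```text
time: 43.35
ee_pos: [0.5261, 0.0625, 0.0176]
tcp_rot: [-180.0, 0.0, 172.3]
wrist_force: [0.5, -0.1, -0.7]
opening: -0.0001
grasp_force: 0.0
```

send_rows:
  moves: [0.035, -0.004, 0.01, 0, 0, 0, 1, 0.035, -0.004, 0.01, 0, 0, 0, 1]

```text
time: 43.6
ee_pos: [0.5279, 0.0623, 0.0181]
tcp_rot: [-180.0, 0.0, 172.3]
wrist_force: [-0.5, -0.3, 0.7]
opening: -0.0001
grasp_force: 0.0
```

send_rows:
  moves: [0.035, -0.004, 0.004, 0, 0, 0, 1, 0.035, -0.004, 0.008, 0, 0, 0, 1, 0.03, -0.002, 0.008, 0, 0, 0, 1]

```text
time: 43.98
ee_pos: [0.5304, 0.0621, 0.0185]
tcp_rot: [180.0, -0.0, 172.3]
wrist_force: [-0.6, 0.7, -0.4]
opening: -0.0001
grasp_force: 0.0
```

send_rows:
  moves: [0.025, 0.002, 0.008, 0, 0, 0, 1, 0.02, 0.004, 0.008, 0, 0, 0, 1]

```text
time: 44.22
ee_pos: [0.5315, 0.0622, 0.019]
tcp_rot: [180.0, 0.0, 172.3]
wrist_force: [-0.2, -0.3, 0.6]
opening: -0.0004
grasp_force: 0.0
```

send_rows:
  moves: [0.03, 0, -0.01, 0, 0, 0, 1, 0.03, 0, -0.01, 0, 0, 0, 1, 0.02, 0, 0, 0, 0, 0, 1]

```text
time: 44.6
ee_pos: [0.5322, 0.0624, 0.0184]
tcp_rot: [-180.0, -0.1, 172.3]
wrist_force: [-9.3, 0.1, 6.5]
opening: 0.0002
grasp_force: 4.8
```

send_rows:
  moves: [0.02, 0.002, 0.003, 0, 0, 0, 1, 0.02, 0.004, 0.008, 0, 0, 0, 1]

```text
time: 44.85
ee_pos: [0.5323, 0.0624, 0.0184]
tcp_rot: [-180.0, -0.3, 172.3]
wrist_force: [-13.3, -0.2, 7.4]
opening: -0.0002
grasp_force: 6.5
```

send_rows:
  moves: [0.015, 0.006, 0.02, 0, 0, -0.01, 1, 0.02, 0.006, 0.012, 0, 0, -0.015, 1, 0.022, 0.007, 0.003, 0, 0, -0.02, 1]

```text
time: 45.22
ee_pos: [0.5325, 0.0625, 0.0186]
tcp_rot: [-179.9, -0.4, 171.9]
wrist_force: [-16.6, -1.5, 7.8]
opening: -0.0
grasp_force: 8.2
```

send_rows:
  moves: [0.025, 0.007, 0.003, 0, 0, -0.022, 1, 0.028, 0.008, 0.002, 0, 0, -0.025, 1, 0.03, 0.008, 0, 0, 0, -0.028, 1, 0.032, 0.008, 0, 0, 0, -0.03, 1]

```text
time: 45.72
ee_pos: [0.5347, 0.0634, 0.0186]
tcp_rot: [-179.9, -0.5, 171.0]
wrist_force: [-20.0, -0.5, 7.7]
opening: 0.0
grasp_force: 9.5
```

send_rows:
  moves: [0.015, 0.008, 0.02, 0, 0, -0.02, 1, 0.02, 0.008, 0.008, 0, 0, -0.025, 1, 0.028, 0.008, 0.002, 0, 0, -0.028, 1, 0.03, 0.008, 0, 0, 0, -0.028, 1]

```text
time: 46.22
ee_pos: [0.5372, 0.0643, 0.0188]
tcp_rot: [-179.9, -0.5, 170.2]
wrist_force: [-15.8, 1.6, 2.6]
opening: -0.0002
grasp_force: 7.9
```

send_rows:
  moves: [0.028, 0.007, 0, 0, 0, -0.025, 1, 0.028, 0.007, 0, 0, 0, -0.025, 1, 0.026, 0.006, 0, 0, 0, -0.023, 1]

```text
time: 46.6
ee_pos: [0.5392, 0.065, 0.0188]
tcp_rot: [-179.9, -0.5, 169.5]
wrist_force: [-15.9, 1.9, 3.0]
opening: 0.0
grasp_force: 8.1
```

send_rows:
  moves: [0.026, 0.006, 0, 0, 0, -0.022, 1, 0.024, 0.005, 0, 0, 0, -0.02, 1, 0.022, 0.004, 0, 0, 0, -0.02, 1]

```text
time: 46.98
ee_pos: [0.541, 0.0656, 0.0188]
tcp_rot: [-179.9, -0.5, 169.0]
wrist_force: [-16.6, 3.2, 2.8]
opening: 0.0
grasp_force: 8.4
```

send_rows:
  moves: [0.02, 0.004, 0, 0, 0, -0.018, 1, 0.02, 0.004, 0, 0, 0, -0.018, 1, 0.018, 0.003, 0, 0, 0, -0.016, 1]

```text
time: 47.35
ee_pos: [0.5424, 0.0661, 0.0188]
tcp_rot: [-180.0, -0.5, 168.6]
wrist_force: [-17.2, 4.7, 3.1]
opening: -0.0002
grasp_force: 8.6
```

send_rows:
  moves: [0.018, 0.003, 0, 0, 0, -0.016, 1, 0.018, 0.003, 0, 0, 0, -0.016, 1, 0.014, 0.003, 0, 0, 0, -0.014, 1]

```text
time: 47.72
ee_pos: [0.5436, 0.0664, 0.0188]
tcp_rot: [-180.0, -0.5, 168.2]
wrist_force: [-16.3, 4.4, 2.6]
opening: -0.0003
grasp_force: 8.7
```

send_rows:
  moves: [0.018, 0.003, 0, 0, 0, -0.015, 1, 0.016, 0.003, 0, 0, 0, -0.015, 1]

```text
time: 47.98
ee_pos: [0.5444, 0.0667, 0.0188]
tcp_rot: [-180.0, -0.5, 167.9]
wrist_force: [-16.1, 4.5, 3.0]
opening: 0.0003
grasp_force: 8.8
```

send_rows:
  moves: [0.016, 0.002, 0, 0, 0, -0.012, 1, 0.014, 0.002, 0, 0, 0, -0.012, 1]

```text
time: 48.22
ee_pos: [0.5445, 0.0668, 0.0187]
tcp_rot: [-180.0, -0.6, 167.7]
wrist_force: [-20.9, 4.3, 4.9]
opening: 0.0002
grasp_force: 10.8
```

```bash
python3 -c "
from g import *
pose([.593,-.056,np.deg2rad(-12)],'6.png')"
```

```text
9 pose [ 0.5982 -0.0583] -10.71 rel stop yaw -0.7
rl [0.0019 0.0856]
rr [-0.0005 -0.1044]
c [-0.0643 -0.0086]
FL world [0.5557 0.0668]
FR world [ 0.5129 -0.1592]
```

send_rows:
  moves: [-0.9, 0.15, 0, 0, 0, 0, 1, -0.7, -0.3, 0, 0, 0, 0, 1, -0.09, -0.96, 0, 0, 0, 0.03, 1, -0.09, -0.96, 0, 0, 0, 0.03, 1, -0.09, -0.96, 0, 0, 0, 0.03, 1, -0.09, -0.96, 0, 0, 0, 0.03, 1, -0.09, -0.96, 0, 0, 0, 0, 1, -0.09, -0.96, 0, 0, 0, 0, 1]

```text
time: 49.82
ee_pos: [0.4957, -0.0825, 0.0205]
tcp_rot: [-180.0, 0.0, 168.7]
wrist_force: [0.6, -0.2, 0.3]
opening: 0.0001
grasp_force: 0.0
```

send_rows:
  moves: [-0.09, -0.96, 0, 0, 0, 0, 1, -0.09, -0.96, -0.05, 0, 0, 0, 1, -0.09, -0.96, -0.05, 0, 0, 0, 1, 0.3, 0, -0.04, 0, 0, 0, 1, 0, 0, 0, 0, 0, 0, 1]

```text
time: 50.45
ee_pos: [0.4969, -0.1534, 0.0168]
tcp_rot: [180.0, 0.0, 168.7]
wrist_force: [-0.2, 0.4, 0.9]
opening: 0.0003
grasp_force: 0.0
```

send_rows:
  moves: [0.035, -0.015, 0, 0, 0, 0, 1, 0.035, -0.015, 0, 0, 0, 0, 1, 0.035, -0.015, 0.006, 0, 0, 0, 1]

```text
time: 50.82
ee_pos: [0.4992, -0.1545, 0.0172]
tcp_rot: [180.0, 0.0, 168.7]
wrist_force: [0.5, 0.3, 0.2]
opening: 0.0001
grasp_force: 0.0
```

send_rows:
  moves: [0.035, -0.01, 0.01, 0, 0, 0, 1, 0.03, -0.01, 0.01, 0, 0, 0, 1]

```text
time: 51.08
ee_pos: [0.5008, -0.1553, 0.0177]
tcp_rot: [-180.0, 0.0, 168.7]
wrist_force: [-0.5, 0.3, 0.4]
opening: -0.0
grasp_force: 0.0
```

send_rows:
  moves: [0.03, -0.008, 0.005, 0, 0, 0, 1, 0.025, -0.006, 0.01, 0, 0, 0, 1, 0.02, -0.005, 0.01, 0, 0, 0, 1]

```text
time: 51.45
ee_pos: [0.5017, -0.1557, 0.0179]
tcp_rot: [180.0, -0.1, 168.7]
wrist_force: [-5.3, 0.9, -0.2]
opening: -0.0001
grasp_force: 3.0
```

send_rows:
  moves: [0.02, -0.008, 0.01, 0, 0, 0, 1, 0.02, -0.008, 0.01, 0, 0, 0, 1]

```text
time: 51.7
ee_pos: [0.5018, -0.1557, 0.0179]
tcp_rot: [180.0, -0.2, 168.7]
wrist_force: [-9.6, 1.8, 0.8]
opening: -0.0002
grasp_force: 4.8
```

send_rows:
  moves: [0.02, -0.01, 0.01, 0, 0, 0.01, 1, 0.02, -0.01, 0.01, 0, 0, 0.01, 1]

```text
time: 51.95
ee_pos: [0.5019, -0.1558, 0.018]
tcp_rot: [180.0, -0.3, 168.9]
wrist_force: [-12.8, 3.8, 1.1]
opening: 0.0001
grasp_force: 6.4
```

send_rows:
  moves: [0.02, -0.013, 0.008, 0, 0, 0.015, 1, 0.02, -0.013, 0.004, 0, 0, 0.015, 1]

```text
time: 52.2
ee_pos: [0.5024, -0.1562, 0.018]
tcp_rot: [179.9, -0.4, 169.2]
wrist_force: [-12.7, 3.8, 1.2]
opening: -0.0001
grasp_force: 7.2
```

send_rows:
  moves: [0.018, -0.013, 0.004, 0, 0, 0.015, 1, 0.018, -0.013, 0.003, 0, 0, 0.015, 1]

```text
time: 52.45
ee_pos: [0.5032, -0.1569, 0.0181]
tcp_rot: [179.9, -0.4, 169.4]
wrist_force: [-12.4, 4.1, -0.6]
opening: 0.0001
grasp_force: 7.0
```

send_rows:
  moves: [0.018, -0.013, 0.001, 0, 0, 0.012, 1, 0.018, -0.013, 0.001, 0, 0, 0.012, 1]

```text
time: 52.7
ee_pos: [0.504, -0.1575, 0.018]
tcp_rot: [179.9, -0.4, 169.6]
wrist_force: [-15.4, 5.4, 0.2]
opening: -0.0002
grasp_force: 7.8
```

send_rows:
  moves: [0.018, -0.012, 0.001, 0, 0, 0.012, 1, 0.015, -0.01, 0.001, 0, 0, 0.01, 1]

```text
time: 52.95
ee_pos: [0.5039, -0.1575, 0.0179]
tcp_rot: [179.9, -0.6, 169.8]
wrist_force: [-18.9, 6.4, 2.8]
opening: -0.0002
grasp_force: 10.0
```

send_rows:
  moves: [0.015, -0.008, 0.001, 0, 0, 0.01, 1, 0.01, -0.005, 0.001, 0, 0, 0.005, 1]

```text
time: 53.2
ee_pos: [0.5039, -0.1576, 0.0178]
tcp_rot: [179.9, -0.6, 169.9]
wrist_force: [-21.8, 9.8, 4.9]
opening: 0.0003
grasp_force: 11.5
```

send_rows:
  moves: [-0.3, 0.05, 0, 0, 0, 0, 1, -0.9, 0.15, 0, 0, 0, 0, 1, -0.9, 0.15, 0, 0, 0, 0, 1, -0.9, 0.15, 0.3, 0, 0, 0, 1, -0.9, 0.15, 0.5, 0, 0, 0, 1, -0.8, 0.15, 0.8, 0, 0, 0, 1, -0.5, 0, 1, 0, 0, 0, 1, 0, 0, 0, 0, 0, 0, 1]

```text
time: 54.2
ee_pos: [0.3799, -0.1401, 0.087]
tcp_rot: [-179.9, 0.3, 169.9]
wrist_force: [0.2, 0.2, 0.8]
opening: -0.0001
grasp_force: 0.0
```

```bash
python3 -c "
from g import *
print(bot.get_obs()['wrist_force'])
pose([.599,-.059,np.deg2rad(-10)],'7.png')
i=cv2.imread('pics/top7.png')[155:305,265:440]
cv2.imwrite('pics/crop7.png',cv2.convertScaleAbs(cv2.resize(i,None,fx=4,fy=4,interpolation=cv2.INTER_CUBIC),alpha=1.6))"
```

```text
[0.154608   0.19888749 0.76591488]
9 pose [ 0.599  -0.0539] -9.69 rel stop yaw 0.3
rl [0.0002 0.0913]
rr [ 0.0013 -0.0987]
c [-0.0642 -0.0041]
FL world [0.5543 0.0704]
FR world [ 0.5156 -0.1563]
```

View pics/crop7.png

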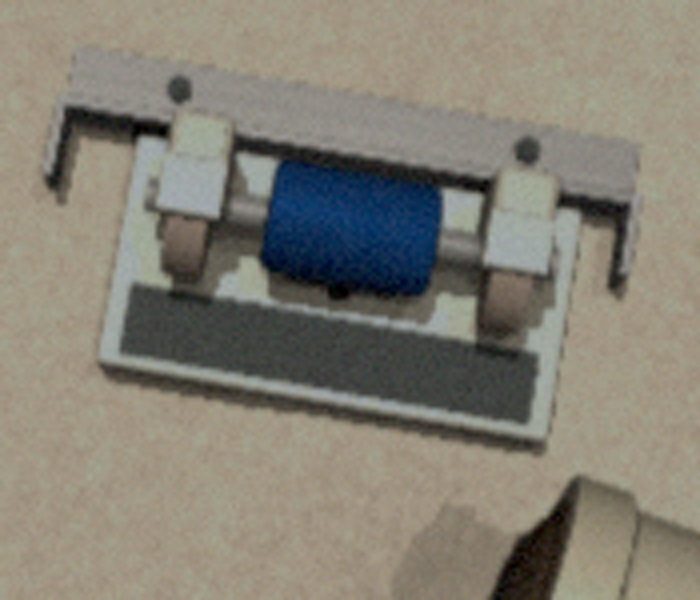

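The picture shows the back edge from (135,135) to (580,210), parallel to the stop and on both pads. It lies between the ears and the arm is clear.

```bash
python3 -c "
from h import *
print(bot.job_done())"
```

```text
the job is handed in; nothing more can be done
None
```

The grinder is back against the stop, flush on both pads to within about 2 mm by the cameras and about 4 mm off the middle. The highest push I read was about 24 N, the arm was clear at the end, and the job was handed in at about 54 s; no verdict came back.

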